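# Strip a strap clamp down and put every part in its place

### The job

The bracket is tacked and the strap clamp that held it has been slackened. Strip the set-up from the top down, one part at a time: stand the knurled nut in the round dish, lay the strap flat in the wooden tray, then stand the bracket upright in the middle of the bar rack and put the packing plate squarely on top of the pile of plate blanks. Do not tip the bracket over at any time, and leave the wrench, marker and soapstone holder lying where they are.

Things in the scene. Friction and masses are not known exactly. Their poses are not given: they have to be found in the camera images.
- stud_top (a point): Top of the fixed 12 mm clamp stud, 68 mm above the table, on a fixed dark base plate 210 x 120 x 12 mm, turned any way. x: along the strap towards the bracket; z up. At +x the bracket's foot on a 6 mm pad, at -x the packing plate, the strap bridging both (top 42 mm above the table), the nut on it round the stud. A stop bar 24 mm above the table stands 4 mm behind the bracket.
- nut_mid (a point): Slip nut: upright round knurled steel sleeve, 36 mm across, 44 mm tall, smooth 18 mm bore right through, 0.2 kg. Sits loosely round the stud (26 mm deep) on the strap and lifts straight off. The point is on its axis half-way up; z along the axis. The strap is just below, so hold it by its upper half.
- strap_mid (a point): Clamp strap: dark steel bar 130 (x) x 40 (y) x 16 mm, 0.5 kg, slot 20 x 60 mm along its middle. The point is its centre; x towards its narrower nose, z up. The stud stands through the slot to 26 mm above the strap: lift straight up at least 45 mm. 14 mm of free space under its middle. Grasp across the 40 mm width at the middle; the stud then stands between the fingers.
- bracket_mid (a point): Bracket: bright steel angle, 8 mm thick, 0.4 kg: flat foot 58 (x) x 60 mm, upright leg on its +x end, 60 mm wide, 63 mm tall over all, 14 mm hole in its upper half. The point is 25 mm in from the foot's free edge, 31.5 mm above the underside; the leg's mid-plane is 29 mm from it along +x; z up. Grasp the leg across its 8 mm thickness (along x), in its upper half.
- packing_mid (a point): Packing plate: sawn steel blank 60 (x) x 88 (y) x 14 mm, 0.42 kg, flat on the base plate under the heel of the strap, underside 12 mm above the table. The point is its centre; z up. Grasp across its 60 mm width.
- dish_floor (a point): Round steel parts dish on a rubber foot, fixed. The point is the middle of its flat inner floor, 9 mm above the table; floor 98 mm across, mouth 122 mm across, rim 28 mm above the table. z up.
- tray_floor (a point): Shallow open wooden tray, fixed. The point is the middle of its inner floor, 6 mm above the table; inside 112 mm (x) by 176 mm (y), rim 12 mm above that floor. z up.
- rack_top (a point): Bar rack, fixed: twelve parallel round steel bars 7 mm thick, 12.5 mm apart, a level grate 144 mm (x) by 132 mm (y, along the bars). The point is the middle of the grate at the top of the bars, 30 mm above the table. z up.
- pile_top (a point): Pile of two sawn steel plate blanks like the packing plate, fixed. The point is the middle of its top face, 28 mm above the table; 60 mm along x, 88 mm along y, z up.
Things that resemble listed ones, but are neither listed nor needed, are in the scene too. There is more than one size of the part that bears packing_mid; the job needs the larger. Leave any purple look-alike of the part that bears bracket_mid alone.

How it is judged (in metres and radians):
On the way, in this order (a step that is already met when the one before it is completed fails the run):
1. the nut stands in the dish, released (horizontal distance between nut_mid and dish_floor below 0.045 m and z of nut_mid in the frame of dish_floor below 0.026 m and angle between nut_mid's own z axis and vertical below 0.12 rad and contact force between slip_nut and the fingers below 0.1 N), for 0.2 s.
2. the strap lies flat in the tray, released (horizontal distance between strap_mid and tray_floor below 0.048 m and z of strap_mid in the frame of tray_floor below 0.012 m and angle between strap_mid's own z axis and vertical below 0.08 rad and contact force between strap and the fingers below 0.1 N), for 0.2 s.
At the end, for the whole second after the job is handed in: Nut upright on the dish's floor; strap flat on the tray's floor; bracket upright on the bar rack, middle of its foot within 30 mm of the rack's middle; packing plate flat on the pile, within 15 mm of its middle and 0.2 rad of square; all released and at rest (horizontal distance between nut_mid and dish_floor below 0.045 m and z of nut_mid in the frame of dish_floor below 0.026 m and angle between nut_mid's own z axis and vertical below 0.12 rad and horizontal distance between strap_mid and tray_floor below 0.048 m and z of strap_mid in the frame of tray_floor below 0.012 m and angle between each of strap_mid, bracket_mid's own z axis and vertical below 0.08 rad and horizontal distance between bracket_mid and rack_top below 0.03 m and z of bracket_mid in the frame of rack_top between 0.027 and 0.036 m and horizontal distance between packing_mid and pile_top below 0.015 m and z of packing_mid in the frame of pile_top below 0.011 m and angle between packing_mid's own z axis and vertical below 0.06 rad and angle between the x axis of packing_mid and the x axis of pile_top, either way round below 0.2 rad); the robot touches nothing.
It fails at once if the bracket is tipped over (angle between bracket_mid's own z axis and vertical above 0.7 rad).
It fails at once if the wrench is disturbed (moved more than 30 mm) (distance of wrench from where it was at the start of the episode above 0.03 m).
It fails at once if the marker is disturbed (moved more than 30 mm) (distance of marker from where it was at the start of the episode above 0.03 m).
It fails at once if the soapstone holder is disturbed (moved more than 30 mm) (distance of soapstone from where it was at the start of the episode above 0.03 m).
It also fails if it takes over 115 s, if anything falls off the work surface, if the arm or the gripper's body presses on something with over 40 N, if the wrist force passes 120 N, or if a joint passes its speed limit or range.

### The arm

A 7-joint arm with a two-finger parallel gripper is mounted at the origin on a cart in front of the work surface, level with it; the furniture and walls round the work are solid. World frame = base frame: x ahead of the robot, y to its left, z up, the work surface at z = 0. Lengths are in mm, angles in degrees, forces in N, time in s.
With the tool pointing down it reaches from about 425 to 1025 mm from the base axis. Payload 3.6 kg.
Tool frame: the origin (TCP) lies midway between the tips of the shut fingers; the grasp point (between the pads) lies 19 mm behind it (env.tcp_to_grasp is the distance from the TCP to the grasp point, in mm); z points along the fingers, y is the line along which they close (so a half turn about z gives the same grasp; the last joint's range is limited). The gripper opens to 85 mm and grips with 20 to 120 N. Pads are 22 mm wide; open, the fingers measure 114 mm over their backs; the gripper's body (76 mm by 85 mm) begins 54 mm behind the grasp point. The pads swing forward as they close: fully open they stand 13 mm farther back than shut.
Start: joints at [59.502, 33.873, 2.773, 92.16, -1.908, 54.013, -1.931], TCP at [308.021, -656.318, 231.302] pointing down, gripper open.
Joint ranges: [-153.93, 153.93], [-27.13, 128.08], [-72.61, 78.16], [10.71, 143.7], [-87.88, 267.88], [4.46, 118.87], [-176.78, 176.78]. Speed limits (degrees/s): [147.25, 147.25, 180, 180, 180, 180, 180].

### API

Orientations are given as a 3x3 rotation matrix whose columns are the frame's x, y, z axes.
In Python, from cell import env, jaws, state, snapshot, camera_info gives the robot as it stands. Calls block until the motion is done:
- env.movep(position, orientation): joint-space move of the TCP to a pose.
- env.move_l(position, frame=None, v=150): straight line of the TCP; frame=None keeps the orientation; v is the mean speed in mm/s.
- env.movej(angles): joint-space move.
- jaws.set_gripper(opening, squeeze=None): finger opening in mm; squeeze is the grip in N (None keeps the last); returns when the fingers have stopped.
- env.hold(seconds).
- env.solve_ik(position, orientation): joint angles nearest the present ones, or None.
- state(): the state.
- snapshot(name): name is "scene" or "top" or "wrist"; returns the picture (480x640x3 uint8, red, green, blue); there is no depth.
- camera_info(name): a dict with "intrinsics" (3x3 intrinsics, pixels), "origin" and "rotation" of the camera in the world. Camera axes: x right, y down, z forward; pixel columns grow to the right and rows downward; lengths in mm; the calibration is good to about 2 mm. A picture is of the moment at which its call begins: read the wrist's pose just before it. camera_info takes no time and is no camera call; for the wrist camera it gives the pose at the moment of the call.
A pose or a line that the arm cannot do raises env.IKError and nothing moves.
- env.finish_job(): hands the job in; it is judged then, once.
The state is a dict: "time": time; "joint_positions": joint angles; "dq": joint speeds; "joint_efforts": joint torques, N m; "ee_pos": TCP position; "tcp_rot": TCP orientation; "ft_force": force on the tool from outside, world axes, zero at the start; "moment": the same for the moment, N m; "opening": finger opening in mm; "gripper_force": force on a finger pad.
Only numpy, scipy, OpenCV 4.12 (cv2) and the standard library are available. Lean on these libraries where they do the work, as an engineer would, in place of code of your own. Each camera call takes 0.05 s, during which the arm holds its last target. There are 200 camera calls.

## Working session

There is one attempt and no reset: what is moved stays moved. The work goes in short steps, each a Python script; the robot and the scene stay as the last script left them, time stands still between calls to the robot, and variables do not carry over. Pictures are saved under pics/ and viewed, at most 19 in all, crops included, and the job is handed in when it is done.

```bash
ls; mkdir -p pics; python3 - <<'E'
from cell import env, jaws, state, snapshot, camera_info
import cv2
for n in ("scene","top"):
    im=snapshot(n); cv2.imwrite(f"pics/{n}0.png",im[:,:,::-1])
    c=camera_info(n); print(n,c)
s=state(); print(s["time"],s["ee_pos"],s["tcp_rot"],s["opening"],env.tcp_to_grasp)
E
```

```text
pics
scene {'intrinsics': array([[513.90648072,   0.        , 326.4563378 ],
       [  0.        , 513.90648072, 242.61814373],
       [  0.        ,   0.        ,   1.        ]]), 'origin': array([200.7081522 , 693.71902675, 838.25801416]), 'rotation': array([[-0.87315555, -0.34939152,  0.33988961],
       [-0.48699867,  0.59557565, -0.63884422],
       [ 0.02077678, -0.72333617, -0.69018339]])}
top {'intrinsics': array([[609.82902534,   0.        , 316.71356519],
       [  0.        , 609.82902534, 246.97208002],
       [  0.        ,   0.        ,   1.        ]]), 'origin': array([ 334.06181143,   -4.17400379, 1504.98936348]), 'rotation': array([[-2.91483761e-02, -9.88677268e-01,  1.47199290e-01],
       [-9.99574666e-01,  2.89671221e-02, -3.37530899e-03],
       [-9.26848547e-04, -1.47235066e-01, -9.89101095e-01]])}
0.1 [ 307.69655255 -655.64467847  230.25352215] [[ 9.05260811e-01  4.24855199e-01 -9.61387357e-04]
 [ 4.24856274e-01 -9.05259034e-01  1.79649298e-03]
 [-1.07055206e-04 -2.03474614e-03 -9.99997924e-01]] 85.41704901533151 18.700000000000003
```

View pics/top0.png

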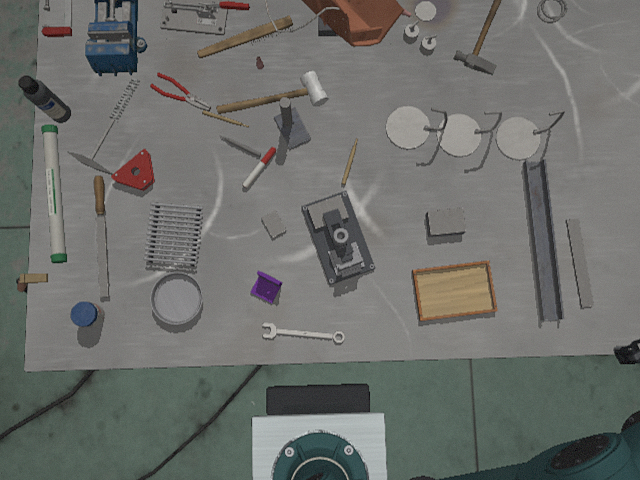

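View pics/scene0.png

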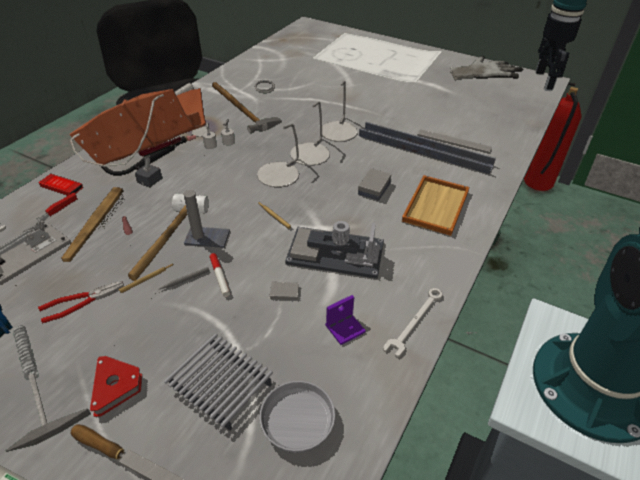

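The top view shows these candidates (pixels):
- **Clamp set-up:** (339,236), with the nut at (340,236).
- **Rack:** (173,238). **Dish:** (177,299), the round open one; the white discs near (407,128) are flat stands. **Tray:** (454,291).
- **Pile:** (446,222), large and thick. The small plate at (273,225) is the smaller look-alike.
- **Purple bracket:** (266,287), to be left alone.

Next I'll measure roughly and look from near with the wrist camera.

```bash
cat > h.py <<'E'
from cell import env, jaws, state, snapshot, camera_info
import numpy as np, cv2
def cast(c,uv,z):
    d=np.c_[np.atleast_2d(uv).astype(float),np.ones(len(np.atleast_2d(uv)))]@np.linalg.inv(c["intrinsics"]).T@c["rotation"].T
    o=np.asarray(c["origin"]); return (o+d*((z-o[2])/d[:,2])[:,None])
def proj(c,p):
    q=(np.atleast_2d(p)-c["origin"])@c["rotation"]@c["intrinsics"].T
    return q[:,:2]/q[:,2:]
def down(a):   # tool down, closing axis y at angle a (deg) in world xy
    a=np.radians(a); y=np.array([np.cos(a),np.sin(a),0]); z=np.array([0,0,-1.]); return np.c_[np.cross(y,z),y,z]
def shot(name):
    c=camera_info("wrist"); im=snapshot("wrist")[:,:,::-1].copy(); cv2.imwrite(f"pics/{name}.png",im); return c,im
E
python3 - <<'E'
from h import *
c=camera_info("top")
for n,uv,z in [("rack",(173,238),30),("dish",(177,299),28),("nut",(340,236),86),("tray",(454,291),18),("pile",(446,222),28),("small",(273,225),14)]:
    print(n,cast(c,uv,z).round())
w=camera_info("wrist");s=state();R=s["tcp_rot"]
print("cam in tcp",R.T@(w["origin"]-s["ee_pos"]),R.T@w["rotation"],w["intrinsics"][0])
p=cast(c,(340,236),86)[0]
for a in (0,90,45,-45,-65):
    q=env.solve_ik([p[0],p[1],380],down(a)); print(a,q)
E
```

```text
rack [[586. 342.  30.]]
dish [[437. 332.  28.]]
nut [[570. -65.  86.]]
tray [[ 437. -341.   18.]]
pile [[ 607. -329.   28.]]
small [[614.  98.  14.]]
cam in tcp [  66.62028374   -0.55549428 -142.57776987] [[ 1.60743450e-04 -9.64983157e-01 -2.62311799e-01]
 [ 9.99999970e-01  2.03740961e-04 -1.36719549e-04]
 [ 1.85375720e-04 -2.62311769e-01  9.64983161e-01]] [362.63394122   0.         316.44847513]
0 [ 21.2651717   16.0157887  -24.58336766 101.40330616   7.32743459
  64.15228714  -5.68004292]
90 [ 35.09814513  18.93246642 -43.3789053  100.86519862  14.14093424
  65.80171518  77.41063843]
45 [ 27.2759      17.01345054 -32.53212248 101.16284703  10.0218954
  64.71358467  36.57826767]
-45 [ 14.60370148  15.25462504 -15.99957228 101.67810366   4.63970563
  63.7069041  -47.91841146]
-65 [ 11.43638976  14.99784448 -11.97068898 101.81077117   3.43709653
  63.54445162 -66.6704247 ]
```

```bash
cat > run1.py <<'E'
from h import *
import pickle
D={}
env.movep([530,-335,330],down(-74)); D['tp']=shot('w_tp')
env.movep([560,-65,330],down(-74)); D['set']=shot('w_set')
pickle.dump(D,open('D1.pkl','wb')); print(state()["time"],state()["ee_pos"])
E
python3 run1.py
```

```text
2.75 [560.03085782 -67.74165767 329.9986012 ]
```

View pics/w_set.png

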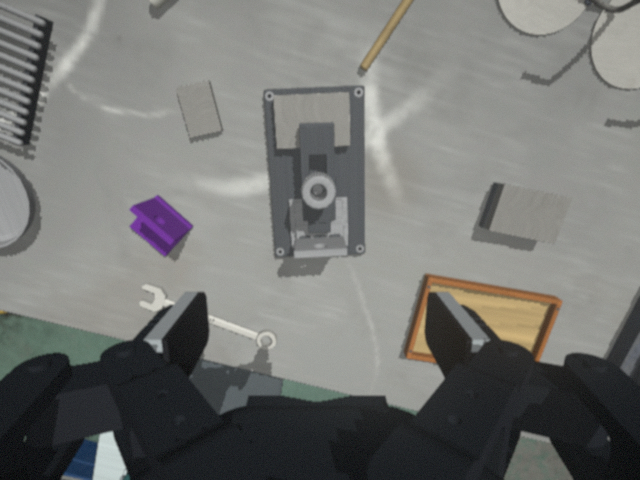

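View pics/w_tp.png

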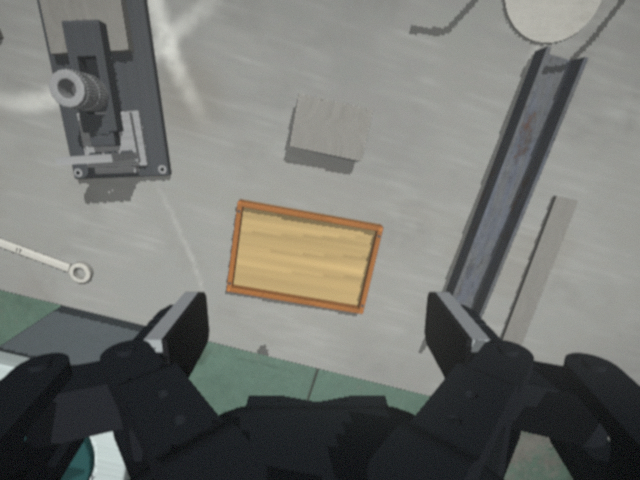

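The setup view shows the stud and nut at (318,188). The strap runs vertically in the image. The bright bracket's leg is at (320,247), the end nearer the robot, and the packing plate is at (312,120), the far end. The loose plate at (200,110) is the smaller size. The pile is at (530,212) and the tray at (484,318). I'll look closer from above the stud.

```bash
cat > run2.py <<'E'
from h import *
import pickle
D=pickle.load(open('D1.pkl','rb')); c,_=D['set']
print("nut top",cast(c,(318,186),86).round(1))
b=cast(c,[(264,90),(364,87),(367,256),(275,258)],12); print(b.round(1), np.linalg.norm(np.diff(b,axis=0),axis=1))
p=b.mean(0)
n=cast(c,(318,186),86)[0]
env.move_l([n[0],n[1],210]); D['near']=shot('w_near')
pickle.dump(D,open('D1.pkl','wb')); im=D['near'][1]; print(state()["ee_pos"],state()["time"])
# distant view: dish
T=D['tp'][1]; h=cv2.cvtColor(T,cv2.COLOR_BGR2HSV); m=cv2.inRange(h,(8,60,60),(25,255,255))
cs=max(cv2.findContours(m,0,2)[0],key=cv2.contourArea); print("tray",cv2.minAreaRect(cs))
q=cast(D['tp'][0],cv2.boxPoints(cv2.minAreaRect(cs)),18);print(q.round(1),q.mean(0),np.linalg.norm(np.diff(q,axis=0),axis=1))
cv2.imwrite('pics/near_c.png',cv2.resize(im[20:420,160:480],None,fx=1.5,fy=1.5,interpolation=2))
E
python3 run2.py
```

```text
nut top [[577.2 -63.9  86. ]]
[[ 660.1   25.8   12. ]
 [ 695.6  -87.2   12. ]
 [ 496.4 -155.4   12. ]
 [ 460.2  -37.9   12. ]] [118.48662512 210.57824356 122.9759595 ]
[577.96561127 -64.13710291 211.07470155] 3.7583
tray ((302.8009338378906, 256.9944763183594), (148.2938995361328, 93.60594177246094), 9.727579116821289)
[[ 366.2 -249.4   18. ]
 [ 495.  -242.5   18. ]
 [ 514.6 -430.3   18. ]
 [ 384.7 -451.1   18. ]] [ 440.11028572 -343.32482245   18.        ] [128.9438742  188.80891251 131.5870405 ]
```

View pics/near_c.png

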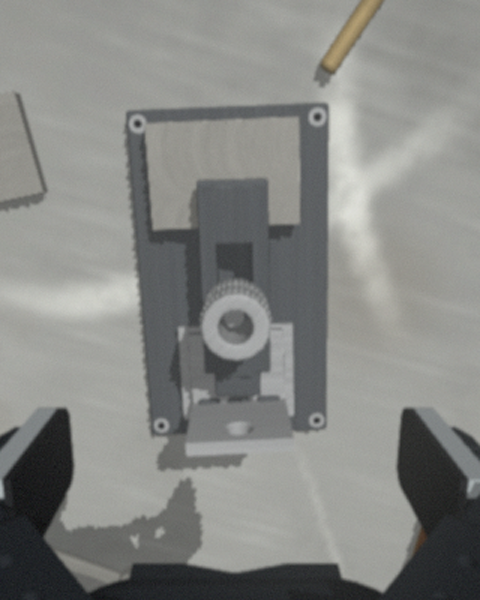

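The crop shows the nut ring at (236,324), the packing plate with corners (146,123)–(300,225), and the strap heel edge at (197–268,180). The bracket leg's bright top edge runs from (187,450) to (293,444). This packing plate is the large one and the bracket is bright, not purple.

```bash
cat > run3.py <<'E'
from h import *
import pickle
D=pickle.load(open('D1.pkl','rb')); c,im=D['near']
f=lambda l,z: cast(c,np.array(l)/1.5+[160,20],z)[:,:2]
def show(n,l,z):
    q=f(l,z); print(n,q.round(1).tolist(),"mid",q.mean(0).round(1),"len",np.linalg.norm(np.diff(q,axis=0),axis=1).round(1),"ang",np.degrees(np.arctan2(*(np.diff(q,axis=0)[:,::-1].T))).round(1))
show("nut",[(236,324)],86)
show("bolts",[(138,124),(317,117),(316,420),(162,425)],13)
show("pack",[(146,123),(299,117),(300,225),(152,230)],26)
show("heel",[(197,180),(268,179)],42)
show("legtop",[(187,449),(293,443)],81)
show("foot",[(180,327),(293,323)],26)
# pile (tp view)
c2,T=D['tp']
q=cast(c2,[(300,93),(371,100),(364,162),(287,150)],28)[:,:2]; print("pile rough",q.round(1).tolist(),q.mean(0),np.linalg.norm(np.diff(q,axis=0),axis=1))
cv2.imwrite('pics/pile_c.png',cv2.resize(T[70:190,260:400],None,fx=5,fy=5,interpolation=2))
E
python3 run3.py
```

```text
nut [[572.8, -65.8]] mid [572.8 -65.8] len [] ang []
bolts [[655.5, 17.8], [688.2, -82.4], [504.1, -142.3], [471.7, -42.5]] mid [579.8 -62.4] len [105.4 193.6 105. ] ang [ -71.9 -162.   108. ]
pack [[656.7, 11.2], [683.6, -71.2], [626.4, -90.1], [599.3, -6.3]] mid [641.5 -39.1] len [86.6 60.3 88.1] ang [ -71.9 -161.7  107.9]
heel [[634.8, -25.7], [646.2, -63.3]] mid [640.5 -44.5] len [39.3] ang [-73.2]
legtop [[495.3, -59.8], [514.9, -115.1]] mid [505.1 -87.5] len [58.6] ang [-70.5]
foot [[545.9, -37.3], [567.8, -104.3]] mid [556.9 -70.8] len [70.5] ang [-71.9]
pile rough [[635.5, -286.4], [650.6, -367.0], [581.6, -380.7], [569.9, -288.1]] [ 609.40532015 -330.52476649] [81.98838753 70.26246601 93.31519007]
```

View pics/pile_c.png

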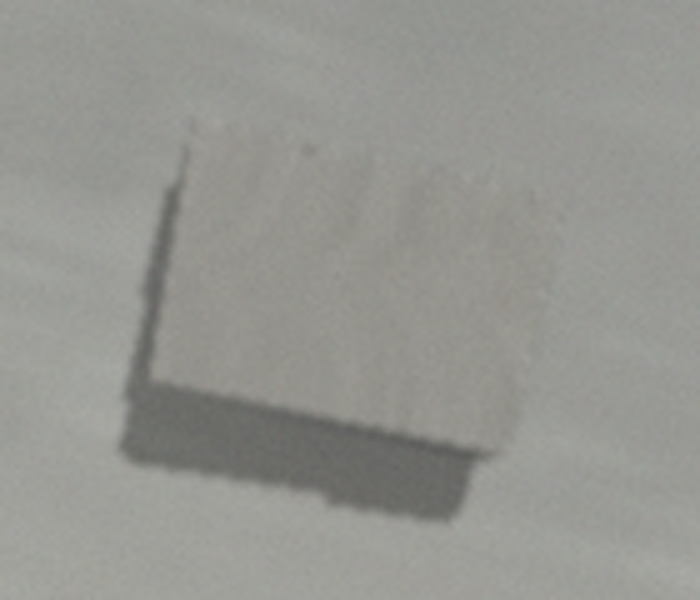

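Pile corners in the crop are (192,120), (560,205), (510,455) and (150,382). It is a plain two-plate stack, larger than the loose blank. Now I'll take the nut and look at the rack and dish on the way.

```bash
cat > run4.py <<'E'
from h import *
import pickle
R=down(-72); n=np.array([572.8,-65.8])
jaws.set_gripper(60,50)
env.movep([*n,150],R)
env.move_l([*n,57],v=100)
jaws.set_gripper(25,50); s=state(); print("grip",s["opening"],s["gripper_force"],s["ft_force"])
env.move_l([*n,130],v=120); s=state(); print("lift",s["opening"],s["gripper_force"],s["ft_force"])
env.move_l([*n,260],v=200)
env.movep([530,255,300],R); D={'rd':shot('w_rd')}
pickle.dump(D,open('D2.pkl','wb')); s=state(); print(s["time"],s["ee_pos"],s["opening"])
E
python3 run4.py
```

```text
grip 34.5668683279428 49.68293409794569 [-1.02778615 -0.24539363  6.35783006]
lift 34.60769468661605 49.98024098575115 [-0.0310433  -0.04242182 -2.11414858]
8.7583 [530.82797308 252.28454196 299.43541695] 34.606664285172506
```

View pics/w_rd.png

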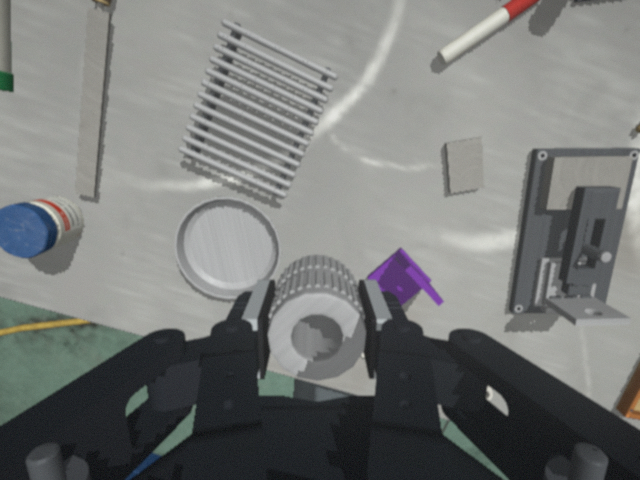

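The nut is held. The dish rim is centred at (228,249). The rack's corner bar ends are (225,22), (336,74), (285,199) and (181,152).

```bash
cat > run5.py <<'E'
from h import *
import pickle
c,im=pickle.load(open('D2.pkl','rb'))['rd']
q=cast(c,[(225,21),(337,74),(286,202),(180,153)],30)[:,:2]
d=np.diff(q,axis=0)
print("rack",q.round(1).tolist(),q.mean(0).round(1),np.linalg.norm(d,axis=1).round(1),np.degrees(np.arctan2(d[:,1],d[:,0])).round(1))
r=cast(c,[(176,249),(279,249),(228,197),(228,301)],28)[:,:2]
dish=r.mean(0); print("dish",r.round(1).tolist(),dish,np.linalg.norm(r[0]-r[1]),np.linalg.norm(r[2]-r[3]))
R=down(-72)
if abs(np.linalg.norm(r[0]-r[1])-130)<15:
    env.movep([*dish,130],R)
    env.move_l([*dish,40],v=120)
    z=30.
    while z>21:
        env.move_l([*dish,z],v=60); f=state()["ft_force"][2]
        if f>1: break
        z-=1.5
    print("touch z",state()["ee_pos"],f)
    jaws.set_gripper(50); env.move_l([*dish,140],v=150)
    shot('w_dish'); print(state()["time"])
E
python3 run5.py
```

```text
rack [[674.3, 396.2], [662.2, 272.4], [515.8, 284.7], [532.4, 411.9]] [596.2 341.3] [124.4 146.9 128.4] [-95.6 175.2  82.6]
dish [[421.0, 393.5], [458.6, 276.5], [500.6, 349.7], [374.3, 317.9]] [438.61349587 334.39393744] 122.85572113976579 130.30035917772773
touch z [438.76846128 334.48508436  24.88398859] 5.79445127490928
13.0917
```

```bash
cat > run6.py <<'E'
from h import *
import pickle
R=down(-72)
env.move_l([438.6,334.4,240],v=200)
env.movep([578,-64,210],R); jaws.set_gripper(70)
c,im=shot('w_near2'); pickle.dump({'near2':(c,im)},open('D3.pkl','wb')); print(state()["time"])
a=cv2.imread('pics/w_dish.png'); cv2.imwrite('pics/tile.png',np.hstack([cv2.resize(im[20:420,160:480],None,fx=1.5,fy=1.5,interpolation=2),cv2.resize(a,(320,240))[:, :].repeat(1,0) if 0 else cv2.copyMakeBorder(cv2.resize(a,(320,240)),0,360,0,0,0)]))
E
python3 run6.py
```

```text
15.6833
```

View pics/tile.png

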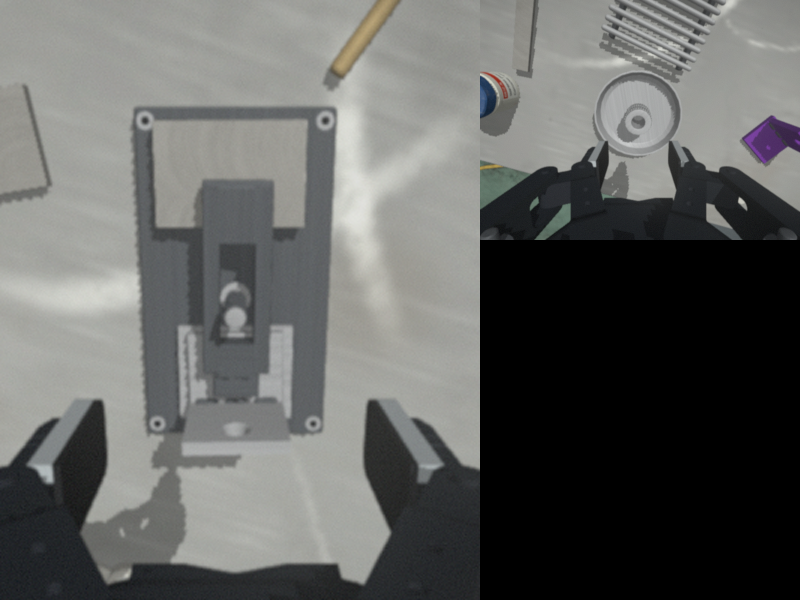

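The nut stands in the dish (inset). The strap is free: heel edge (203–273,181), slot centre about (236,290), stud top (235,317). I'll grasp it with the tips no lower than the strap's underside, so they clear the tray floor when I lay it down.

```bash
cat > run7.py <<'E'
from h import *
import pickle,sys
c,im=pickle.load(open('D3.pkl','rb'))['near2']
f=lambda l,z: cast(c,np.array(l)/1.5+[160,20],z)[:,:2]
h=f([(203,181),(273,181)],42); u=-np.array([np.cos(np.radians(18)),np.sin(np.radians(18))])
mid=h.mean(0)+65*u; sl=f([(219,243),(256,243)],42).mean(0)+30*u; st=f([(235,317)],68)[0]
print("heel",h,"mid",mid,"by slot",sl,"stud",st)
c2=pickle.load(open('D1.pkl','rb'))['tp'][0]
t=cast(c2,[(238,200),(383,226),(362,314),(226,293)],18)[:,:2]; d=np.diff(t,axis=0)
print("tray",t.round(1).tolist(),t.mean(0),np.linalg.norm(d,axis=1),np.degrees(np.arctan2(d[:,1],d[:,0])))
p=(mid+sl)/2; print(p)
tc=t.mean(0); a=5
print(env.solve_ik([*tc,150],down(a)),env.solve_ik([*tc,5],down(a)))
if len(sys.argv)>1:
    env.move_l([*p,110],down(-72)); env.move_l([*p,26],v=100)
    jaws.set_gripper(30,90); s=state(); print("grip",s["opening"],s["gripper_force"],s["ft_force"])
    env.move_l([*p,50],v=80); s=state(); print("lift",s["opening"],s["gripper_force"],s["ft_force"])
    env.move_l([*p,130],v=120); s=state(); print("lift",s["opening"],s["gripper_force"],s["ft_force"])
    env.movep([*tc,130],down(a)); shot('w_tray'); print(state()["time"])
E
python3 run7.py
```

```text
heel [[633.97304166 -25.95240145]
 [645.96400321 -62.69252144]] mid [578.14984887 -64.40856608] by slot [578.97718153 -63.94545224] stud [572.10234718 -64.73019581]
tray [[493.0, -243.4], [511.0, -430.4], [384.8, -442.4], [364.3, -255.5]] [ 438.29807293 -342.95714954] [187.86405138 126.80832338 188.02412656] [ -84.50293559 -174.55521228   96.25398472]
[578.5635152  -64.17700916]
[ 48.14008319  29.38696083 -19.99316304 117.13233449  16.5347764
  36.1230418   22.06555379] [ 43.00454789  42.53067863 -13.3718998  120.37614062  27.27695559
  19.9455174   12.20901962]
```

```bash
python3 run7.py go | tail -5
```

```text
19.9455174   12.20901962]
grip 37.579449031204334 90.2187967300415 [-1.26334043 -0.11511682  5.68119246]
lift 37.47238260797003 90.76817393302917 [-0.17491776  0.81787759 -4.51653525]
lift 37.756932099342656 90.76795220375061 [-0.11779644 -0.24566347 -5.32177729]
20.5667
```

View pics/w_tray.png

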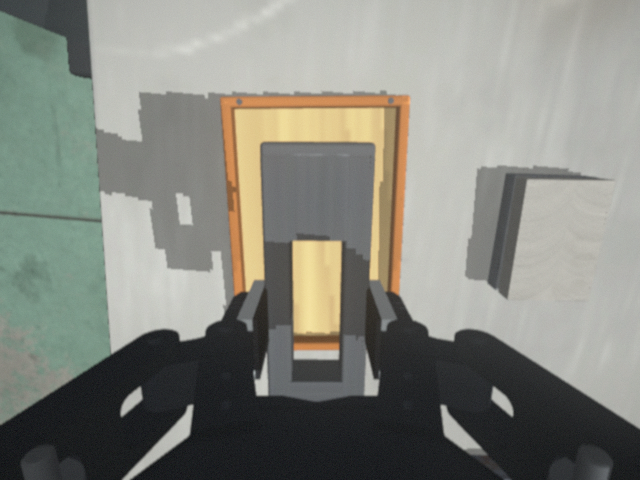

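The strap is held level over the tray and squared to it, with the pile at (560,240). I'll lower and release it.

```bash
cat > run8.py <<'E'
from h import *
import pickle
tc=[438.3,-343]
env.move_l([*tc,20],v=130); z=12.
while z>3:
    env.move_l([*tc,z],v=50); f=state()["ft_force"][2]
    if f>1: break
    z-=1.5
print("touch",state()["ee_pos"],f)
jaws.set_gripper(62); env.move_l([*tc,130],v=150); env.hold(.1)
D={'tray':shot('w_tray2')}
env.move_l([438.3,-343,200],v=200); 
env.movep([560,-70,210],down(-72))
D['brk']=shot('w_brk'); pickle.dump(D,open('D4.pkl','wb')); print(state()["time"])
a=cv2.resize(D['tray'][1],(480,360)); b=cv2.resize(D['brk'][1][20:420,160:480],None,fx=1.5,fy=1.5,interpolation=2)
cv2.imwrite('pics/tile2.png',np.hstack([cv2.resize(b,(480,600)),cv2.copyMakeBorder(cv2.resize(a,(320,240)),0,360,0,0,0)]))
E
python3 run8.py
```

```text
touch [ 438.35755408 -343.06862331    7.03603844] 5.024643751907182
26.3917
```

View pics/tile2.png

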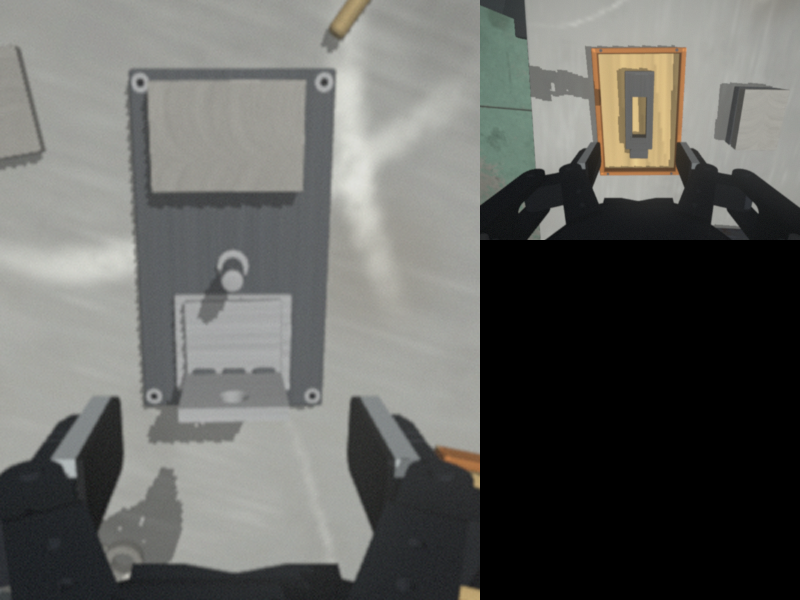

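The strap lies flat in the tray (inset). The bracket leg's top strip runs from (179,414) to (289,409), with the foot at (184–282,302). Next I'll grasp the leg across its thickness.

```bash
cat > run9.py <<'E'
from h import *
import pickle
c,im=pickle.load(open('D4.pkl','rb'))['brk']
f=lambda l,z: cast(c,np.array(l)/1.5+[160,20],z)[:,:2]
l=f([(179,414),(289,409)],81); p=l.mean(0); u=-np.array([np.cos(np.radians(18)),np.sin(np.radians(18))])
ft=f([(184,302),(282,300)],26); s0=np.array([579.8,-62.4])
print("leg",l.round(1).tolist(),p.round(1),np.linalg.norm(l[0]-l[1]),"foot edge->leg",(p-ft.mean(0))@u,np.linalg.norm(ft[0]-ft[1]),"lateral",np.cross(u,p-s0))
R=down(18); rk=np.array([596.2,341.3])+29*u
for q in ([*p,50],[*p,150],[*rk,150],[*rk,62]): print(env.solve_ik(q,R).round())
if 50<(p-ft.mean(0))@u<58:
    jaws.set_gripper(45)
    env.movep([*p,150],R); env.move_l([*p,52],v=100)
    jaws.set_gripper(0,80); s=state(); print("grip",s["opening"],s["gripper_force"],s["ft_force"],s["moment"])
    env.move_l([*p,70],v=60); s=state(); print("lift",s["opening"],s["gripper_force"],s["ft_force"])
    env.move_l([*p,170],v=120); shot('w_b2'); print(state()["time"])
E
python3 run9.py
```

```text
leg [[495.7, -59.3], [516.8, -114.9]] [506.3 -87.1] 59.41016994754269 foot edge->leg 48.61618283720989 60.124050616030004 lateral 0.7591906622383533
[ 22.  38. -23. 125.  36.  24. -13.]
[ 29.  29. -32. 122.  26.  36.  -4.]
[-12.  38. -33. 104.  27.  47. -41.]
[-16.  44. -28. 106.  31.  38. -44.]run9.py:7: DeprecationWarning: Arrays of 2-dimensional vectors are deprecated. Use arrays of 3-dimensional vectors instead. (deprecated in NumPy 2.0)
  print("leg",l.round(1).tolist(),p.round(1),np.linalg.norm(l[0]-l[1]),"foot edge->leg",(p-ft.mean(0))@u,np.linalg.norm(ft[0]-ft[1]),"lateral",np.cross(u,p-s0))
```

The foot-to-leg distance is 5 mm short of the expected 54, so I'll check the leg in an enlarged crop before gripping.

```bash
python3 - <<'E'
import cv2
im=cv2.imread('pics/w_brk.png'); cv2.imwrite('pics/leg_c.png',cv2.resize(im[205:310,265:365],None,fx=5.5,fy=5.5,interpolation=2))
E
```

```text
(no output)
```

View pics/leg_c.png

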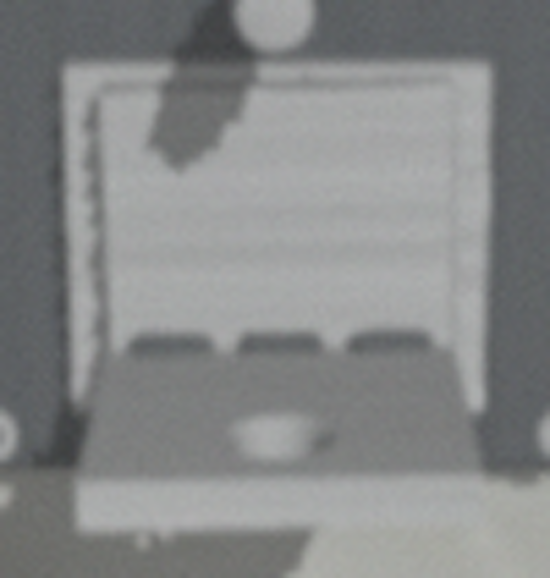

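```bash
cat > run10.py <<'E'
from h import *
import pickle
jaws.set_gripper(45)
env.movep([505.7,-87.4,150],down(18)); D={'leg':shot('w_leg')}; pickle.dump(D,open('D5.pkl','wb')); print(state()["time"],state()["ee_pos"],D['leg'][0]['rotation'],D['leg'][0]['origin'])
E
python3 run10.py
```

```text
27.9083 [506.27341058 -87.3422684  150.29719375] [[ 9.51387241e-01  2.97300579e-01  8.04654157e-02]
 [ 3.07997228e-01 -9.18212186e-01 -2.49046361e-01]
 [-1.57301842e-04  2.61722655e-01 -9.65143112e-01]] [485.96297384 -23.85343377 292.79355252]
```

View pics/w_leg.png

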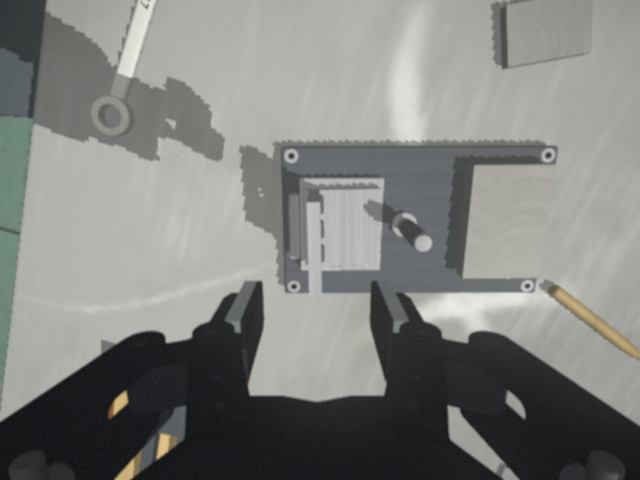

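The leg's top strip spans columns 308–321, centred about (314.5,247), with the stop bar at (294,235). The fingers are centred on column 316, so a shift of about 1 mm is enough before gripping.

```bash
cat > run11.py <<'E'
from h import *
import pickle
c,im=pickle.load(open('D5.pkl','rb'))['leg']
l=cast(c,[(313.5,201),(315.5,293)],81)[:,:2]; p=l.mean(0); print(l,p,np.linalg.norm(l[0]-l[1]))
R=down(18); u=-np.array([np.cos(np.radians(18)),np.sin(np.radians(18))]); rk=np.array([596.2,341.3])+29*u
assert np.linalg.norm(p-[506,-87])<6
env.move_l([*p,52],R,v=100)
jaws.set_gripper(0,80); s=state(); print("grip",s["opening"],s["gripper_force"],s["ft_force"],s["moment"])
env.move_l([*p,70],v=60); s=state(); print("lift",s["opening"],s["gripper_force"],s["ft_force"])
env.move_l([*p,170],v=120)
env.movep([*rk,170],R); s=state(); print(s["opening"],s["ft_force"],s["time"]); shot('w_b2')
E
python3 run11.py
```

```text
[[ 495.21642999  -58.18660365]
 [ 514.35901939 -113.62060779]] [504.78772469 -85.90360572] 58.64612130073001
grip 6.824884684711535 78.76809371227864 [-0.99184706 -0.25742023  4.77419842] [-0.06032689  0.17732997  0.00161489]
lift 6.825175315271341 77.88162764110893 [-0.24612388  0.33394975 -3.54880971]
6.3284453915365315 [ 1.01115541  0.07466931 -2.88153088] 32.4583
```

View pics/w_b2.png

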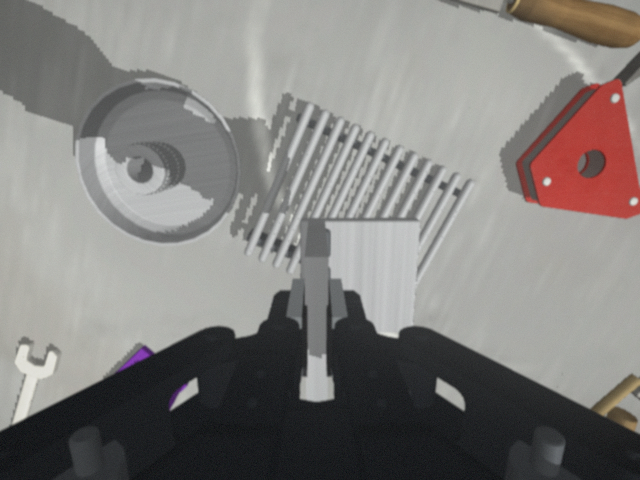

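The bracket is held upright with its foot level over the rack. I'll lower it, release, then view the pile from above.

```bash
cat > run12.py <<'E'
from h import *
import pickle
R=down(18); u=-np.array([np.cos(np.radians(18)),np.sin(np.radians(18))]); rk=np.array([596.2,341.3])+29*u
env.move_l([*rk,75],v=120); z=68.
while z>59:
    env.move_l([*rk,z],v=50); f=state()["ft_force"][2]
    if f>1: break
    z-=1
print("touch",state()["ee_pos"],f)
jaws.set_gripper(30); env.hold(.2); env.move_l([*rk,170],v=150); D={'rk':shot('w_rk')}
env.move_l([*rk,230],v=200)
jaws.set_gripper(80)
env.movep([608,-330,230],down(10)); D['pile']=shot('w_pile'); print(state()["time"])
pickle.dump(D,open('D6.pkl','wb'))
a=cv2.resize(D['rk'][1],(400,300));b=cv2.resize(D['pile'][1],(800,600))[120:520,160:560]
cv2.imwrite('pics/tile3.png',np.hstack([cv2.copyMakeBorder(a,0,300,0,0,0),cv2.resize(b,(400,600)) if 0 else cv2.copyMakeBorder(b,0,200,0,0,0)]))
E
python3 run12.py
```

```text
touch [568.66745258 332.41382068  64.67937358] 2.779511367991262
39.6
```

View pics/tile3.png

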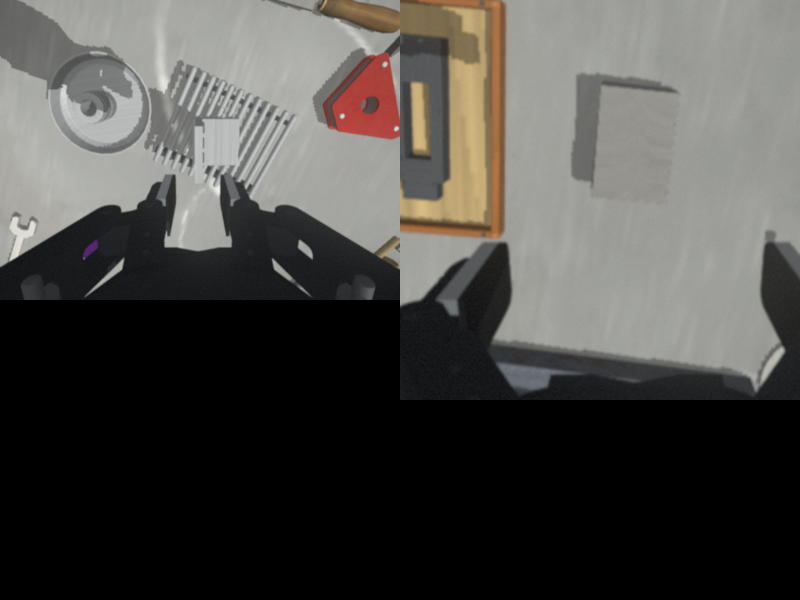

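The bracket stands upright on the rack (left). The pile's corners in the right tile are (602,84), (679,94), (667,202) and (592,195). I'll compute the pile pose and how well the bracket is centred.

```bash
cat > run13.py <<'E'
from h import *
import pickle
D=pickle.load(open('D6.pkl','rb')); c,im=D['pile']
def rep(n,q):
    d=np.diff(q,axis=0); print(n,q.round(1).tolist(),"mid",q.mean(0).round(1),np.linalg.norm(d,axis=1).round(1),np.degrees(np.arctan2(d[:,1],d[:,0])).round(1))
rep("pile",cast(c,(np.array([(602,84),(679,94),(667,202),(592,195)])-[400,0]+[160,120])/1.25,28)[:,:2])
c2=pickle.load(open('D1.pkl','rb'))['tp'][0]
rep("pile tp",cast(c2,np.array([(192,120),(560,205),(510,455),(150,382)])/5+[260,70],28)[:,:2])
c4=pickle.load(open('D4.pkl','rb'))['brk'][0]
rep("pack",cast(c4,np.array([(147,80),(306,80),(304,191),(150,192)])/1.5+[160,20],26)[:,:2])
im=D['rk'][1]; cv2.imwrite('pics/rk_c.png',cv2.resize(im[80:320,230:490],None,fx=2.5,fy=2.5,interpolation=2))
cv2.imwrite('pics/pl_c.png',cv2.resize(D['pile'][1][150:270,280:370],None,fx=5,fy=5,interpolation=2))
a=cv2.imread('pics/rk_c.png');b=cv2.imread('pics/pl_c.png');print(a.shape,b.shape)
E
python3 run13.py
```

```text
pile [[576.6, -288.3], [634.7, -285.4], [642.4, -370.7], [582.4, -375.5]] mid [ 609. -330.] [58.2 85.7 60.2] [   2.9  -84.8 -175.4]
pile tp [[634.0, -284.9], [639.5, -371.8], [582.1, -378.0], [574.9, -290.5]] mid [ 607.6 -331.3] [87.1 57.7 87.8] [ -86.4 -173.8   94.7]
pack [[656.7, 12.2], [683.8, -71.4], [627.4, -90.6], [599.2, -5.6]] mid [641.8 -38.8] [87.9 59.6 89.6] [ -72.  -161.2  108.3]
(600, 650, 3) (600, 450, 3)
```

View pics/rk_c.png

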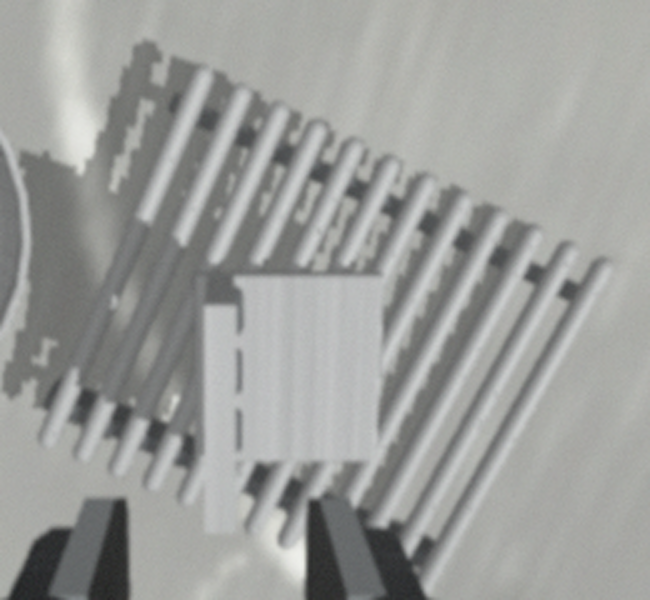

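```bash
cat > run14.py <<'E'
from h import *
import pickle
c,_=pickle.load(open('D6.pkl','rb'))['rk']
f=lambda l,z: cast(c,np.array(l)/2.5+[230,80],z)[:,:2]
r=f([(206,68),(606,262),(48,442)],28); k=(r[1]+r[2])/2
e=f([(382,275),(380,460)],38); u=-np.array([np.cos(np.radians(18)),np.sin(np.radians(18))])
b=e.mean(0)+25*u; print(np.linalg.norm(r[0]-r[1]),np.linalg.norm(r[0]-r[2]),"rack",k,"bracket",b,"off",b-k,np.linalg.norm(e[0]-e[1]))
t=camera_info("top"); print("rack from top",cast(t,[(150,205),(203,204),(197,271),(146,271)],30).mean(0))
E
python3 run14.py
```

```text
137.03650002110322 127.57481078358772 rack [598.87673631 344.04911781] bracket [593.17952073 339.38531823] off [-5.69721558 -4.66379958] 59.15369618414263
rack from top [587.33444676 339.77684889  30.        ]
```

The bracket is about 7 mm from the rack's middle, well inside the limit. The pile is at (608,-331), turned 4.7°. The packing plate is at (642,-39), turned 18°. I'll move it now.

```bash
cat > run15.py <<'E'
from h import *
p=[641.8,-38.8]; t=[608.3,-330.6]; R=down(18.2)
jaws.set_gripper(82)
env.movep([*p,110],R); env.move_l([*p,20],v=100); print(state()["ft_force"][2])
env.move_l([*p,9],v=40); print(state()["ft_force"][2])
jaws.set_gripper(45,90); s=state(); print("grip",s["opening"],s["gripper_force"],s["ft_force"])
env.move_l([*p,25],v=60); s=state(); print("lift",s["opening"],s["gripper_force"],s["ft_force"])
if s["opening"]>54:
    env.move_l([*p,130],v=120)
    env.movep([*t,130],down(4.7)); s=state(); print(s["opening"],s["ft_force"],s["time"]); shot('w_pk')
E
python3 run15.py
```

```text
0.11244362507333272
1.702949021415721
grip 57.53078613736447 98.52191805839539 [-0.65591466  0.35499525  5.38139571]
lift 57.687206377281974 97.45179891586304 [ 0.21727693 -0.04374161 -4.05537202]
57.199566092868324 [-0.52064568  1.06119545 -3.63439946] 45.4083
```

View pics/w_pk.png

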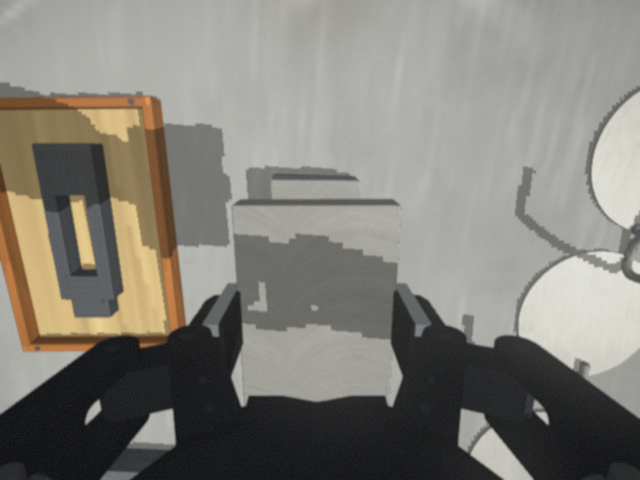

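The plate is held level and parallel to the pile, whose far edge is at (272–359,181). I'll check the along-plate offset, lower and release.

```bash
cat > run16.py <<'E'
from h import *
c=camera_info("wrist"); s=state(); R=s["tcp_rot"]; o=s["ee_pos"]
loc=lambda uv,z:(cast(c,uv,z)-o)@R[:,:2]
a=loc([(234,203),(401,203)],147); b=loc([(272,181),(359,181)],28); print(a.round(1),b.round(1))
err=b.mean(0)-a.mean(0); print("shift needed (tool x,y)",err)
t=np.array([608.3,-330.6])
sh=err if np.linalg.norm(err)<8 else 0*err; d=(R[:,:2]@(sh*[1,.5]))[:2]; t=t+d; print(t)
env.move_l([*t,36],v=120); z=29.
while z>19:
    env.move_l([*t,z],v=50); f=state()["ft_force"][2]
    if f>1: break
    z-=1
print("touch",state()["ee_pos"],f)
jaws.set_gripper(80); env.hold(.2); env.move_l([*t,150],v=120)
env.move_l([*t,230],v=200); shot('w_end'); cv2.imwrite('pics/top_end.png',snapshot("top")[:,:,::-1])
A=cv2.imread('pics/w_end.png')[90:390,120:520];B=cv2.imread('pics/top_end.png')[170:370,120:520]
cv2.imwrite('pics/end.png',np.vstack([A,B])); print(state()["time"])
E
python3 run16.py
```

```text
[[ 44.9 -28.7]
 [ 44.9  29.9]] [[ 39.3 -29.8]
 [ 39.3  28.7]]
shift needed (tool x,y) [-5.67965157 -1.10930092]
[ 608.24177058 -336.30634943]
touch [ 608.27679568 -336.32128544   25.80380247] 3.4666483293965067
50.075
```

View pics/end.png

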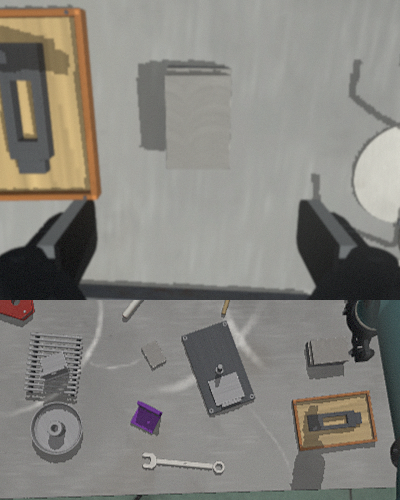

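```bash
python3 - <<'E'
from h import *
c=camera_info("wrist")
q=cast(c,np.array([(166,75),(231,74),(231,168),(166,168)])+[120,90],42)[:,:2]; d=np.diff(q,axis=0)
print(q.round(1),q.mean(0),np.linalg.norm(d,axis=1),np.degrees(np.arctan2(d[:,1],d[:,0])))
e=cast(c,np.array([(166,66),(231,66)])+[120,90],28)[:,:2]; print(e, (q[:2].mean(0)-e.mean(0)))
print(camera_info("wrist")["origin"],state()["ee_pos"])
cv2.imwrite('pics/end_c.png',cv2.resize(cv2.imread('pics/w_end.png')[140:270,270:370],None,fx=4.5,fy=4.5,interpolation=2))
E
```

```text
[[ 575.3 -294. ]
 [ 632.9 -288.4]
 [ 642.3 -375.8]
 [ 580.6 -381. ]] [ 607.78315636 -334.81631893] [57.84855018 87.96315429 61.92045484] [   5.58920872  -83.87642374 -175.20736222]
[[ 573.706605   -286.90586852]
 [ 633.45372957 -281.97583815]] [ 0.5439408  -6.76002751]
[ 602.04290693 -269.64495327  370.36964975] [ 606.67310494 -336.00745058  227.6869944 ]
```

View pics/end_c.png

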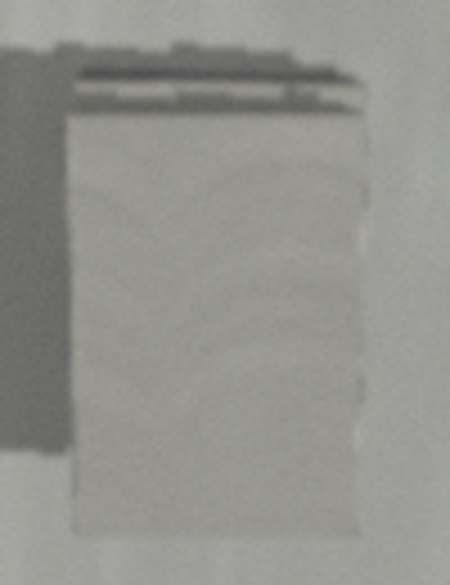

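The crop shows the plate flat and square on the pile. A strip of the lower plate is visible at rows 80–105, so it sits about 5–7 mm off centre, inside the 15 mm limit. The end view shows everything else in place and the wrench unmoved, so I'm handing in.

```bash
python3 -c "
from cell import env
print(env.finish_job())"
```

```text
the job is handed in; nothing more can be done
None
```

I handed the job in at about 50 s on the robot clock: the nut stands in the dish, the strap lies flat in the tray, the bracket is upright on the rack about 7 mm off its middle, and the packing plate is square on the pile about 5–7 mm off centre; the final pictures agree, but no verdict came back.

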